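# Show the flagged sample tube to the inspection camera

## Robot

A 6-joint arm with a two-finger parallel gripper is mounted at the origin on a cart in front of the work surface, level with it; the furniture and walls round the work are solid. World frame = base frame: x ahead of the robot, y to its left, z up, the work surface at z = 0. Lengths are in m, angles in degrees, forces in N, time in s.
With the tool pointing down it reaches from about 0.375 to 0.75 m from the base axis. Payload 9 kg.
Tool frame: the origin (TCP) lies where the fingers leave the gripper's body, on its centre line; the fingertips stand 73 mm ahead of it and the grasp point (between the pads) lies 54 mm ahead of it (robot.tip_reach is the distance from the TCP to the fingertips, in m); z points along the fingers, y is the line along which they close (so a half turn about z gives the same grasp; the last joint's range is limited). The gripper opens to 85 mm and grips with 20 to 120 N. Pads are 22 mm wide; open, the fingers measure 114 mm over their backs; the gripper's body (76 mm by 85 mm) begins 54 mm behind the grasp point. The pads swing forward as they close: fully open they stand 13 mm farther back than shut.
Start: joints at [-76.014, 5.964, 5.575, 89.605, 0, 77.527], TCP at [0.267, -0.537, 0.304] pointing down, gripper open.
Joint ranges: [-171.21, 171.21], [-48.23, 106.86], [-62.78, 66.21], [-105.2, 120.99], [-86.42, 89.51], [-180, 180]. Speed limits (degrees/s): [127.2, 127.2, 147.25, 180, 180, 180].

## Interface

Orientations are given as [roll, pitch, yaw] about the fixed x, y, z axes, in that order (R = Rz(yaw) Ry(pitch) Rx(roll)).
In Python, from plant import robot gives the robot as it stands. Calls block until the motion is done:
- robot.move_pose(position, orientation): joint-space move of the TCP to a pose.
- robot.line_to(position, vel=0.15, rotation=None, guard=None): straight line of the TCP; rotation=None keeps the orientation; vel is the mean speed in m/s. With guard (N) it stops when the force on the tool has changed by that much, and returns True; else False.
- robot.goto_joints(angles): joint-space move.
- robot.set_gripper(opening): finger opening in m; the grip force is fixed at half the most; returns when the fingers have stopped.
- robot.pause(seconds).
- robot.ik(position, orientation): joint angles nearest the present ones, or None.
- robot.observe(): the state.
- robot.grab_frame(name): name is "side" or "top"; returns the picture (480x640x3 uint8, blue, green, red); there is no depth.
- robot.get_calibration(name): a dict with "vertical_fov" (degrees; the focal length in pixels is half the picture's height over the tangent of half this angle, whatever the lens; pixels are square), "cx", "cy" (the principal point, pixels), "k1" (the pictures are not rectified: a ray, as slopes to the right and down, at radius r is drawn at 1 + k1 r^2 times it, then the intrinsics apply), "rvec" (rotation vector, rad) and "tvec" (3), from world to camera coordinates, as OpenCV has them. Camera axes: x right, y down, z forward; pixel columns grow to the right and rows downward; lengths in m; the calibration is good to about 2 mm. A picture is of the moment at which its call begins. get_calibration takes no time and is no camera call.
A pose or a line that the arm cannot do raises robot.IKError and nothing moves.
- robot.job_done(): hands the job in; it is judged then, once.
The state is a dict: "time": time; "q": joint angles; "qvel": joint speeds; "joint_torque": joint torques, N m; "tool_pos": TCP position; "tcp_rot": TCP orientation; "ft_force": force on the tool from outside, world axes, zero at the start; "torque": the same for the moment, N m; "gripper_width": finger opening in m; "gripper_force": force on a finger pad.
Only numpy, scipy, OpenCV 4.12 (cv2) and the standard library are available. Lean on these libraries where they do the work, as an engineer would, in place of code of your own. Each camera call takes 0.05 s, during which the arm holds its last target. There are 200 camera calls.

## Task

The analyser has flagged the one long sample tube in the white rack for a visual check: lift it out of the rack, gripping it gently because it is thin glass, and hold it up to the inspection camera. The middle of its label belongs in the centre of the wire close-up frame in front of the lens, midway between the two prongs, with the tube parallel to them and its cap uppermost, touching neither frame nor camera. Finish while holding it still there, and leave the rack, the short tubes and everything else on the bench as they were.

Things in the scene. Friction and masses are not known exactly. Their poses are not given: they have to be found in the camera images.
- long_tube: The long capped glass sample tube, 97 mm tall; the other two in the rack are 75 mm. Body 14 mm diameter, cap 17.6 mm diameter over the top 18 mm (79 to 97 mm up). Origin at the centre of its bottom, z along the tube towards the cap; round, so turning about z does not matter. About 14 g. Thin glass: cracks if pinched with more than 20 N a finger; 5 to 10 N is ample.
- label_mid (a point): Middle of the long tube's paper label: on the tube's axis, 53 mm above its bottom; the label spans 38 to 67 mm. Same axes as the tube.
- tube_rack: White plastic tube rack standing loose on the bench, 66 x 150 x 60 mm (x, y, z) with 7 mm lips at the ends, 0.6 kg. Origin at the centre of its underside, z up. Ten round holes of 16.5 mm: two rows (x = -15, +15 mm) of five (y = -50 to 50 mm, 25 apart). Tubes stand on its foot plate, 5 mm up; upper deck's top 60 mm up. Tubes fill only holes (-15,-50), (15,0), (-15,50); which is where varies.
- short_tube_1: Short capped sample tube, 75 mm tall, body 14 mm, cap 17.6 mm diameter over the top 18 mm, standing in the rack; stays there. Origin at the centre of its bottom, z up to the cap.
- short_tube_2: The other short capped sample tube, same as the first; stays in the rack.
- camera_stand: Fixed inspection camera stand: 110 x 130 x 12 mm foot, round post, yoke holding the grey camera with its pivot 260 mm up. Origin at the centre of the foot's underside, z up; the camera looks along the stand's -x, tipped down. Not to be touched.
- camera_tilt (a joint): How far the camera looks down, rad: 0 level, 0.15 to 0.45 at the start; very stiff, not to be moved. The frame and its prongs lean with it, prong tops away from the lens.
- frame_mid (a point): Centre of the wire close-up frame, midway between its two prongs, 190 mm in front of the camera's pivot and 114 mm in front of the ring light. Axes tilt with the camera: x towards the lens, y sideways, z along the prongs, upwards. Prongs: 5 mm wires at y = +-40 mm, from z = -17 to +17 mm, each on a wire at z = -17 mm that runs back to the camera. Open from above and from the side away from the lens.
- timer: Small white bench timer, 62 x 66 x 17 mm, a bystander. Origin at the centre of its underside.
- swab_pack: Flat white pouch, 62 x 91 x 14 mm, a bystander. Origin at the centre of its underside.
- petri_dish_1: Petri dish, 62 mm diameter, 14 mm tall, a bystander. Origin at the centre of its underside.

How it is judged (in metres and radians):
On the way:
1. the long tube has been lifted clear of the rack (z of long_tube in the frame of tube_rack above 0.065 m), for 0.1 s.
At the end, for the whole second after the job is handed in: Held by the fingers in the air and still: label middle within 10 mm of the frame's centre sideways and towards the lens, 12 mm along the prongs; tube within 0.15 rad of parallel to the prongs, cap up; camera untouched; rack within 20 mm, short tubes still upright in it, bystanders within 30 mm (x of label_mid in the frame of frame_mid between -0.01 and 0.01 m and y of label_mid in the frame of frame_mid between -0.01 and 0.01 m and z of label_mid in the frame of frame_mid between -0.012 and 0.012 m and angle between the z axis of long_tube and the z axis of frame_mid, either way round below 0.15 rad and angle between long_tube's own z axis and vertical below 0.9 rad and height (world z) of long_tube above 0.08 m and contact force between the fingers and long_tube above 0.5 N and contact force between camera_stand and anything else below 0.3 N and linear speed of long_tube below 0.02 m/s and angular speed of long_tube below 0.2 rad/s and distance of tube_rack from where it was at the start of the episode below 0.02 m and z of each of short_tube_1, short_tube_2 in the frame of tube_rack below 0.02 m and angle between each of short_tube_1, short_tube_2's own z axis and vertical below 0.3 rad and distance of each of timer, swab_pack, petri_dish_1 from where it was at the start of the episode below 0.03 m and horizontal distance between each of short_tube_1, short_tube_2 and tube_rack below 0.065 m); the arm keeps its last pose, push and grip.
It fails at once if the long tube is pinched with more than 20 N a finger (40 N counted over both) (contact force between the fingers and long_tube above 40 N).
It fails at once if the camera, its frame or its stand is knocked (contact force between camera_stand and anything else above 2 N).
It also fails if it takes over 42 s, if anything falls off the work surface, if the arm or the gripper's body presses on something with over 40 N, if the wrist force passes 120 N, or if a joint passes its speed limit or range.

## Working session

There is one attempt and no reset: what is moved stays moved. The work goes in short steps, each a Python script; the robot and the scene stay as the last script left them, time stands still between calls to the robot, and variables do not carry over. Pictures are saved under pics/ and viewed, at most 10 in all, crops included, and the job is handed in when it is done.

```bash
ls; mkdir -p pics; python3 - <<'E'
from plant import robot
import cv2
for n in("side","top"):
    cv2.imwrite(f"pics/{n}0.png",robot.grab_frame(n)); print(n,robot.get_calibration(n))
o=robot.observe();print(o)
E
```

```text
pics
side {'vertical_fov': 50.43576358842252, 'cx': 315.6998916956639, 'cy': 236.8029868219233, 'k1': -0.041102805676421245, 'rvec': array([ 2.2206723 , -0.21449525,  0.07509797]), 'tvec': array([-0.59540255,  0.22131053,  1.05713478])}
top {'vertical_fov': 57.185228475889076, 'cx': 319.3057792674246, 'cy': 234.5946884460533, 'k1': -0.07982763133406555, 'rvec': array([ 2.13937661, -2.12135564,  0.21803473]), 'tvec': array([-0.02436921,  0.63804088,  0.9166383 ])}
{'time': 0.1, 'q': array([-7.60131830e+01,  5.99563963e+00,  5.53152567e+00,  8.96042859e+01,
       -7.80343904e-04,  7.75274435e+01]), 'qvel': array([ 0.05151135, -0.01075587,  0.07966756, -0.11800997, -0.00515845,
        0.02330472]), 'joint_torque': array([ 6.46944143e-03, -5.58208930e+01,  5.04719853e+01,  1.31531671e-02,
       -2.69984403e-04, -1.38673107e-05]), 'tool_pos': array([ 0.26729801, -0.53693364,  0.30319561]), 'tcp_rot': array([-1.79933046e+02, -1.40105146e-02,  2.64593658e+01]), 'ft_force': array([-0.26622951, -0.5961236 ,  0.2792387 ]), 'torque': array([-0.06263476, -0.0018925 , -0.02700685]), 'gripper_force': 0.0, 'gripper_width': 0.08542749511818662}
```

View pics/side0.png

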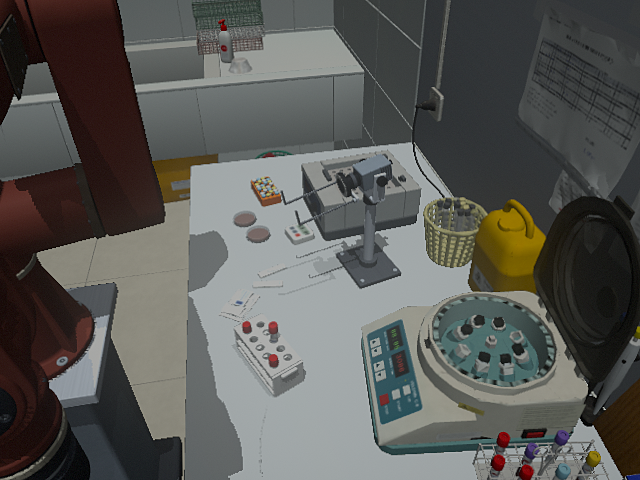

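View pics/top0.png

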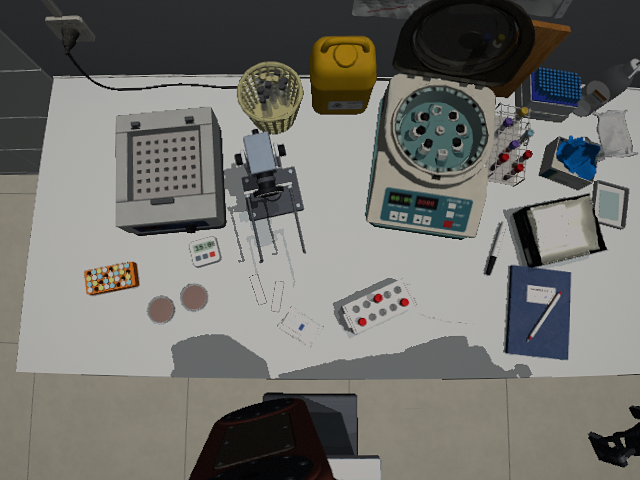

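The side view shows the rack near (268,355) and the stand near (370,260). In the top view they are near (375,305) and (270,190), with the prongs towards the robot. I'll enlarge both next.

```bash
python3 - <<'E'
import cv2,numpy as np
s=cv2.imread("pics/side0.png");t=cv2.imread("pics/top0.png")
def crop(im,x,y,w,h,k): return cv2.resize(im[y:y+h,x:x+w],None,fx=k,fy=k,interpolation=cv2.INTER_CUBIC)
a=crop(s,225,305,80,100,5);b=crop(t,330,270,80,100,5)  # 400x500
cv2.imwrite("pics/rack.png",np.hstack([a,b]))
a=crop(s,270,145,133,150,3);b=crop(t,220,120,100,150,4)
cv2.imwrite("pics/cams.png",crop(s,270,145,133,150,4)[:600]); cv2.imwrite("pics/camt.png",b)
E
```

```text
(no output)
```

View pics/rack.png

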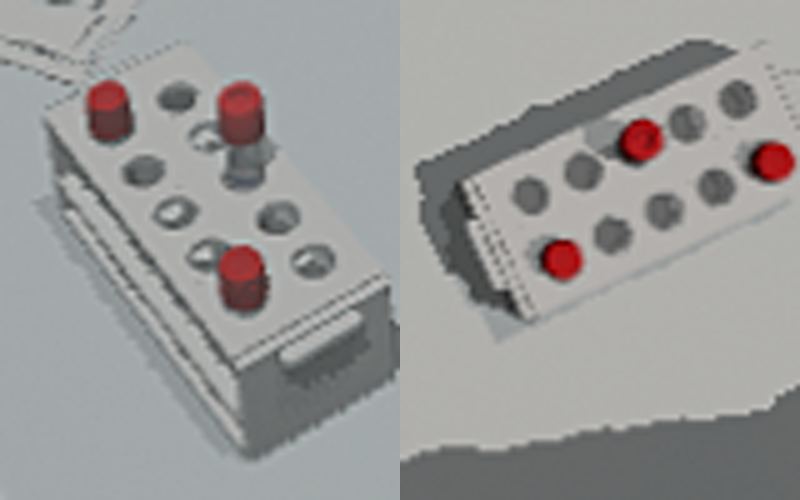

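View pics/cams.png

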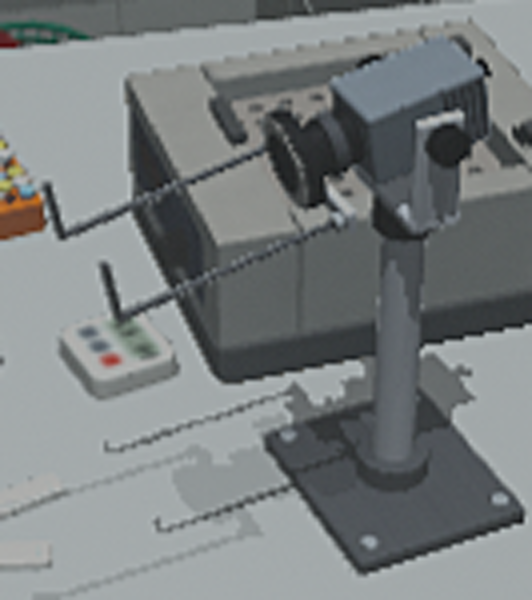

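View pics/camt.png

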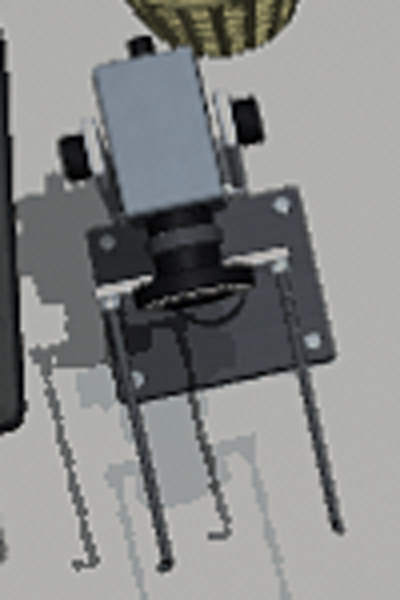

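Findings, in crop pixels:
- **Long tube:** it's the middle one (hole 15,0). Cap top is at (241,93) in the side crop and (641,140) in the top crop.
- **Side prongs:** (48,187)→(64,236) and (105,265)→(124,318).
- **Top prong ends:** (165,567) and (337,530).

Next I'll fit both poses.

```bash
cat > h.py <<'E'
import numpy as np,cv2
from plant import robot
from scipy.optimize import least_squares
from scipy.spatial.transform import Rotation as Ro
def proj(n,P):
    c=robot.get_calibration(n);f=240/np.tan(np.radians(c["vertical_fov"]/2))
    p=Ro.from_rotvec(c["rvec"]).apply(np.atleast_2d(P))+c["tvec"]
    s=p[:,:2]/p[:,2:];s=s*(1+c["k1"]*(s**2).sum(1,keepdims=True))
    return s*f+[c["cx"],c["cy"]]
def crop(px,x,y,k): return (np.array(px,float)+.5)/k-.5+[x,y]
E
cat > fit.py <<'E'
from h import *
# rack: model pts (rack frame), row x=+15 farther from robot; order along image right = -y
ys=[.05,.025,0,-.025,-.05]
T=[((.015,.05,.06),(531,195)),((.015,.025,.06),(584,172)),((.015,-.025,.06),(688,123)),((.015,-.05,.06),(738,100)),
((-.015,.025,.06),(613,235)),((-.015,0,.06),(664,211)),((-.015,-.025,.06),(716,187)),
((.015,0,.102),(641,140)),((-.015,.05,.08),(562,260)),((-.015,-.05,.08),(774,161))]
S=[((.015,.05,.06),(178,97)),((.015,.025,.06),(207,137)),((.015,-.025,.06),(279,218)),((.015,-.05,.06),(314,262)),
((-.015,.025,.06),(144,172)),((-.015,0,.06),(176,213)),((-.015,-.025,.06),(210,256)),
((.015,0,.102),(241,95)),((-.015,.05,.08),(109,93)),((-.015,-.05,.08),(243,259))]
tp=crop([b for a,b in T],330-80,270,5);sp=crop([b for a,b in S],225,305,5)
tm=np.array([a for a,b in T]);sm=np.array([a for a,b in S])
def w(v,P): return Ro.from_euler('z',v[2]).apply(P)+[v[0],v[1],0]
fr=lambda v:np.r_[proj("top",w(v,tm))-tp,proj("side",w(v,sm))-sp].ravel()
r=least_squares(fr,[.5,-.1,.4],loss='soft_l1')
print("rack",r.x,"res\n",fr(r.x).reshape(-1,2).round(1).tolist()); rack=r.x
long=w(rack,np.array([[.015,0,.005]]))[0];print("long bottom",long)
# stand: X,Y,yaw,tilt,px
fc=np.array([(.055,.065,.012),(.055,-.065,.012),(-.055,-.065,.012),(-.055,.065,.012)])
ft=crop([(88,228),(297,185),(336,358),(120,403)],220,120,4)
fs=crop([(265,437),(523,514),(362,570)],270,145,4)
pr=np.array([(0,.04,.017),(0,.04,-.017),(0,-.04,.017),(0,-.04,-.017)])
ps=crop([(48,185),(64,236),(104,264),(124,318)],270,145,4)
pt=crop([(165,567),(338,529)],220,120,4)
def frame(v):
    R=Ro.from_euler('z',v[2])*Ro.from_euler('y',-v[3])
    piv=Ro.from_euler('z',v[2]).apply([v[4],0,.26])+[v[0],v[1],0]
    return R,piv-R.apply([.19,0,0])
def fs_(v):
    R,o=frame(v);P=R.apply(pr)+o
    return np.r_[proj("top",w(v,fc))-ft,proj("side",w(v,fc[[3,1,2]] if SW else fc[[0,1,2]]))*1-fs,proj("side",P)-ps,proj("top",np.array([P[0],P[2]]))-pt].ravel()
for SW in(0,1):
    q=least_squares(fs_,[.75,.1,-.2,.3,0],loss='soft_l1')
    print("stand",q.x,q.cost,"\n",fs_(q.x).reshape(-1,2).round(1).tolist())
    R,o=frame(q.x);print("frame",o)
    np.savez(f"fit{SW}.npz",long=long,rack=rack,o=o,R=R.as_matrix(),v=q.x)
E
python3 fit.py
```

```text
rack [ 0.48415965 -0.15034183  0.42951604] res
 [[-0.1, -0.3], [-0.3, -0.5], [-0.4, -0.2], [-0.1, -0.4], [-0.2, -0.3], [0.0, -0.3], [-0.0, -0.4], [1.6, 0.3], [0.6, -0.4], [0.6, -0.3], [-0.1, -0.1], [0.6, -0.4], [-0.2, -0.3], [-0.1, -0.5], [-0.3, -0.4], [-0.1, -0.4], [-0.2, -0.5], [-1.2, 1.0], [-0.7, 0.4], [-0.6, 0.7]]
long bottom [ 0.49779716 -0.14409536  0.005     ]
stand [0.7467788  0.09186525 0.23019053 0.17863453 0.00264653] 52.39298531935468 
 [[-0.3, 0.4], [0.6, -0.1], [0.7, 0.0], [0.5, 0.5], [37.9, -12.7], [0.3, -0.7], [-1.3, -1.0], [-0.2, 0.1], [-0.6, 0.1], [0.2, 0.4], [-1.2, 0.0], [-0.4, -0.6], [0.3, -0.9]]
frame [0.56731084 0.04980795 0.22623966]
stand [0.74772541 0.09163783 0.22708098 0.17915383 0.00178366] 4.460740006031847 
 [[-0.1, -0.0], [0.8, -0.4], [0.7, -0.3], [0.5, 0.1], [-1.1, -0.9], [0.7, -0.7], [-1.0, -1.0], [-0.2, 0.1], [-0.5, 0.1], [0.1, 0.5], [-1.3, 0.0], [-0.5, -0.7], [0.3, -0.8]]
frame [0.56730393 0.04994849 0.22614257]
```

```bash
cat > plan.py <<'E'
from h import *
d=np.load("fit1.npz");o,F,rack=d["o"],d["R"],d["rack"]
# cap top position from both pictures
pt=crop([(641,140)],250,270,5);ps=crop([(241,95)],225,305,5)
cap=least_squares(lambda p:np.r_[proj("top",p)-pt,proj("side",p)-ps].ravel(),[.5,-.14,.1]).x
def tool(zax,yax):
    z=np.array(zax,float);y=np.array(yax,float);y-=z*(y@z);y/=np.linalg.norm(y)
    return Ro.from_matrix(np.c_[np.cross(y,z),y,z]).as_euler('xyz',degrees=True)
ry=np.array([-np.sin(rack[2]),np.cos(rack[2]),0])
zf=F[:,2]
def rots(s): return tool([0,0,-1],s*ry),tool(-zf,s*F[:,1])
final=o+zf*(.088-.053+.054)
E
python3 - <<'E'
from plan import *
print("cap",cap,"final",final,"zf",zf,"model cap",d["long"]+[0,0,.097])
for s in(1,-1):
    a,b=rots(s);print(a,b)
    print(robot.ik(np.r_[d["long"][:2],.147],a)); print(robot.ik(np.r_[d["long"][:2],.32],a));print(robot.ik(final,b));print(robot.ik(final-F[:,0]*.1+zf*.05,b))
E
```

```text
cap [ 0.49948388 -0.14088528  0.10082738] final [0.55185155 0.04637796 0.31371811] zf [-0.17362229 -0.04011828  0.98399483] model cap [ 0.49779716 -0.14409536  0.102     ]
[-180.            0.         -155.39054343] [-180.           10.26475856 -166.98921799]
[-30.62621182  -6.56178515 -23.28139269  73.28039246   0.
 -55.23566839]
[-30.62621182  -8.08589219  -6.64259955  91.44329263   0.
 -55.23566839]
[-10.48054001 -13.03782192 -12.27314984  81.33470297   4.07321472
 -23.15522973]
[-16.72339325 -30.99068597 -22.75973177  89.29427865   5.07050659
 -29.33767976]
[180.           0.          24.60945657] [180.         -10.26475856  13.01078201]
[-30.62621182  -6.56178515 -23.28139269  73.28039246   0.
 124.76433161]
[-30.62621182  -8.08589219  -6.64259955  91.44329263   0.
 124.76433161]
[-10.48054001 -13.03782192 -12.27314984  81.33470297   4.07321472
 156.84477027]
[-16.72339325 -30.99068597 -22.75973177  89.29427865   5.07050659
 150.66232024]
```

```bash
python3 - <<'E'
from plan import *
a,b=rots(-1); g=np.r_[cap[:2]*.9+d["long"][:2]*.1,.147]
robot.set_gripper(.045)
robot.move_pose(g+[0,0,.12],a)
print(robot.line_to(g,vel=.1,guard=4))
robot.set_gripper(.024)
o_=robot.observe();print(o_["time"],o_["tool_pos"]-g,o_["gripper_width"],o_["gripper_force"],o_["ft_force"])
for w in np.arange(.022,.0135,-.0005):
    robot.set_gripper(w);s=robot.observe()
    print(round(w,4),round(s["gripper_width"],5),round(s["gripper_force"],2),s["time"])
    if s["gripper_force"]>5:break
for n in("side","top"):
    cv2.imwrite(f"pics/g_{n}.png",robot.grab_frame(n))
E
```

```text
False
3.9417 [ 9.85986418e-05 -5.47469129e-05  2.15508544e-04] 0.024265654837797027 0.0 [ 0.6291425  -0.49984933  0.51990978]
0.022 0.0218 0.0 4.1583
0.0215 0.0214 0.0 4.375
0.021 0.02095 0.0 4.5917
0.0205 0.02064 0.0 4.8083
0.02 0.01958 0.0 5.025
0.0195 0.01933 0.0 5.2417
0.019 0.01884 0.0 5.4583
0.0185 0.01857 0.07 5.675
0.018 0.01841 0.22 5.8917
0.0175 0.0171 3.04 6.1083
0.017 0.01731 9.03 6.325
```

```bash
python3 - <<'E'
from plan import *
a,b=rots(-1)
p=np.array(robot.observe()["tool_pos"])
def st():
    s=robot.observe();print(round(s["time"],2),s["tool_pos"].round(4),round(s["gripper_width"],5),round(s["gripper_force"],2),s["ft_force"].round(1))
robot.line_to(p+[0,0,.02],vel=.04);st()
robot.line_to(np.r_[p[:2],.32],vel=.08);st()
robot.line_to(final-F[:,0]*.1+zf*.02,vel=.1,rotation=b);st()
robot.pause(.3);st()
s=robot.grab_frame("side");t=robot.grab_frame("top")
cv2.imwrite("pics/p_side.png",s);cv2.imwrite("pics/p_top.png",t)
q=[]
for n,im in(("side",s),("top",t)):
    u=proj(n,final-F[:,0]*.1-zf*.05)[0].astype(int)
    x,y=max(u[0]-50,0),max(u[1]-60,0);print(n,x,y)
    q.append(cv2.resize(im[y:y+120,x:x+100],None,fx=4,fy=4,interpolation=cv2.INTER_CUBIC))
cv2.imwrite("pics/p.png",np.hstack(q))
E
```

```text
7.08 [ 0.4994 -0.1412  0.1671] 0.01721 8.64 [-0.1 -0.4 -1.2]
9.13 [ 0.4993 -0.1413  0.3196] 0.01719 8.65 [ 0.1  0.4 -0.3]
11.0 [0.4526 0.0231 0.3155] 0.01757 8.64 [ 0.5  0.6 -0.4]
11.3 [0.4526 0.0233 0.3155] 0.01718 8.64 [ 0.2 -0.9 -0.6]
side 189 151
top 244 252
```

View pics/p.png

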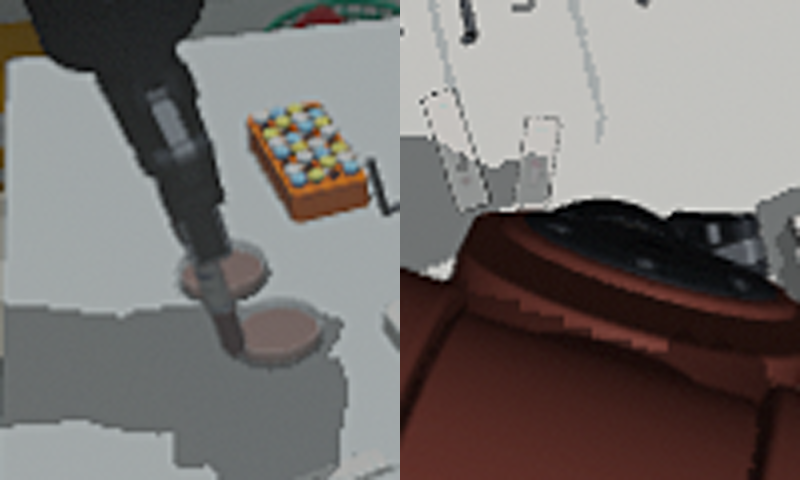

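The side crop shows the tube hanging straight from the fingers. The bottom is near (236,352) and the tube leaves the fingertips near (207,252). I'll compare that with the prediction and move in.

```bash
python3 - <<'E'
from plan import *
a,b=rots(-1)
def tubepx(c,x,y,k):  # pixels in crop of bottom, label mid, 64 mm up
    return (((proj("side",np.array([c-zf*(.142-h) for h in(0,.053,.069)]))-[x,y]+.5)*k)-.5).round(0).tolist()
s=robot.observe();print(tubepx(s["tool_pos"],189,151,4))
robot.line_to(final,vel=.05,rotation=b);robot.pause(.5)
s=robot.observe();print(s["time"],s["tool_pos"]-final,s["gripper_force"],s["ft_force"])
im=robot.grab_frame("side");cv2.imwrite("pics/f_side.png",im)
u=proj("side",o)[0].astype(int);x,y=u[0]-50,u[1]-60
print(tubepx(s["tool_pos"],x,y,5))
cv2.imwrite("pics/f.png",cv2.resize(im[y:y+120,x:x+140],None,fx=5,fy=5,interpolation=cv2.INTER_CUBIC))
E
```

```text
[[242.0, 353.0], [213.0, 274.0], [203.0, 249.0]]
14.0917 [-3.55797341e-06 -1.51380932e-05  1.48852458e-05] 8.638557940721512 [ 0.13447208  0.39026292 -0.6108467 ]
[[281.0, 401.0], [253.0, 303.0], [244.0, 273.0]]
```

View pics/f.png

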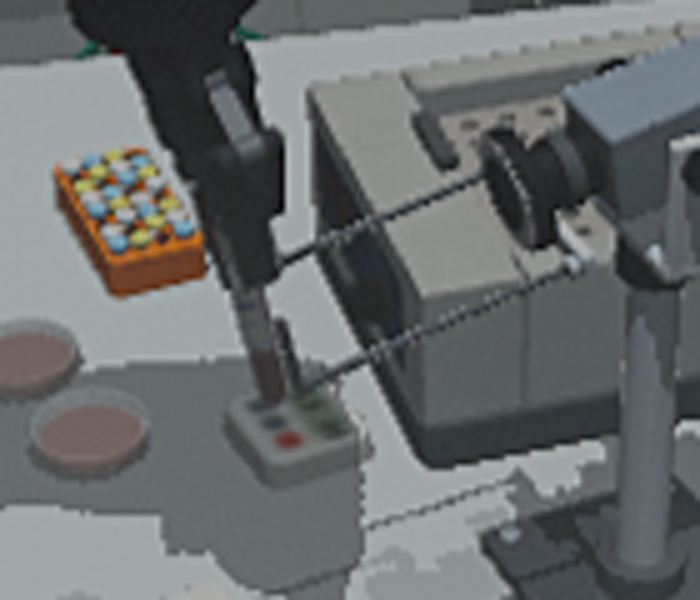

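The tube's bottom appears near (270,402) against the predicted (281,401), so it leans slightly in the grip. I'll zoom in to measure the lean.

```bash
python3 - <<'E'
from plan import *
s=robot.grab_frame("side");t=robot.grab_frame("top");cv2.imwrite("pics/z_top.png",t)
u=proj("side",o)[0].astype(int);x,y=u[0]-18,u[1]-30
v=proj("top",o)[0].astype(int);X,Y=v[0]-25,v[1]-30
print(x,y,X,Y)
A=cv2.resize(s[y:y+60,x:x+40],None,fx=10,fy=10,interpolation=cv2.INTER_CUBIC);B=cv2.resize(t[Y:Y+75,X:X+50],None,fx=8,fy=8,interpolation=cv2.INTER_CUBIC)
cv2.imwrite("pics/z.png",np.hstack([np.clip(A*1.3,0,255).astype('u1'),B]))
E
```

```text
272 177 257 225
```

View pics/z.png

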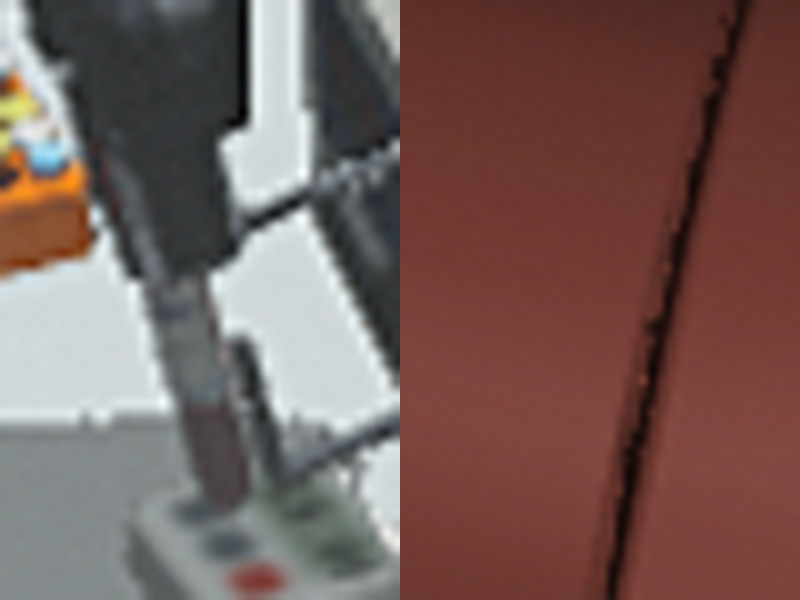

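The top view is blocked by the arm. In the side crop the tube axis runs (180,290)→(225,490), nearly parallel to the near prong at (240,340)→(275,480). I'll check the slip along the axis with colour profiles.

```bash
python3 - <<'E'
from plan import *
f=[cv2.imread(f"pics/{n}_side.png") for n in "pf"];bg=cv2.imread("pics/side0.png")
cs=[final-F[:,0]*.1+zf*.02,final]
for h in range(-16,72,4):
    row=[h]
    for im,c,off in zip(f,cs,(1.0,1.3)):
        p=proj("side",c-zf*(.142-h/1000))[0]-[off*(1-h/70),0]
        g=lambda I:cv2.getRectSubPix(I,(1,1),tuple(map(float,p)))[0,0].tolist()
        row+=[p.round(1).tolist(),g(im),g(bg)]
    print(*row)
E
```

```text
-16 [249.9, 244.4] [109, 109, 104] [172, 171, 164] [295.7, 232.4] [84, 82, 84] [134, 131, 134]
-12 [249.5, 243.0] [110, 110, 105] [173, 172, 165] [295.4, 231.0] [70, 65, 59] [111, 102, 94]
-8 [249.0, 241.6] [101, 101, 96] [165, 164, 157] [295.1, 229.6] [89, 87, 83] [145, 141, 134]
-4 [248.5, 240.2] [83, 82, 79] [115, 114, 109] [294.8, 228.2] [90, 89, 86] [165, 164, 159]
0 [248.1, 238.7] [67, 66, 69] [85, 84, 81] [294.4, 226.7] [57, 56, 60] [164, 163, 155]
4 [247.6, 237.3] [59, 58, 62] [92, 92, 92] [294.1, 225.3] [55, 53, 58] [172, 174, 172]
8 [247.1, 235.9] [60, 59, 63] [103, 102, 101] [293.8, 223.9] [54, 55, 59] [171, 171, 169]
12 [246.6, 234.4] [60, 59, 64] [135, 134, 130] [293.4, 222.4] [55, 54, 59] [171, 170, 163]
16 [246.1, 232.9] [59, 59, 62] [150, 148, 143] [293.1, 221.0] [54, 54, 59] [170, 169, 162]
20 [245.6, 231.5] [59, 59, 63] [161, 160, 154] [292.8, 219.5] [54, 54, 59] [170, 169, 163]
24 [245.2, 230.0] [58, 57, 62] [172, 171, 165] [292.4, 218.1] [53, 52, 60] [171, 169, 163]
28 [244.7, 228.5] [80, 78, 75] [173, 172, 166] [292.1, 216.6] [73, 70, 69] [170, 169, 163]
32 [244.
[... 189 characters left out ...]
[87, 87, 84] [94, 95, 102] [291.1, 212.2] [83, 82, 80] [170, 169, 162]
44 [242.7, 222.5] [86, 87, 83] [103, 106, 119] [290.7, 210.7] [82, 82, 78] [170, 169, 163]
48 [242.2, 221.0] [87, 88, 84] [102, 105, 119] [290.4, 209.1] [85, 83, 80] [171, 170, 163]
52 [241.6, 219.4] [81, 78, 74] [101, 104, 118] [290.0, 207.6] [72, 66, 63] [170, 169, 163]
56 [241.1, 217.9] [87, 86, 83] [101, 104, 119] [289.6, 206.1] [83, 82, 80] [170, 169, 163]
60 [240.6, 216.4] [71, 70, 67] [99, 103, 117] [289.3, 204.6] [61, 61, 60] [170, 169, 163]
64 [240.1, 214.8] [48, 47, 44] [104, 106, 118] [288.9, 203.0] [40, 42, 39] [92, 90, 86]
68 [239.6, 213.2] [49, 49, 47] [134, 133, 129] [288.6, 201.5] [45, 44, 42] [99, 94, 90]
```

```bash
python3 - <<'E'
from plan import *
B=o-zf*.053
for i in(0,1):print(i,(proj("side",B+F[:,i]*.01)-proj("side",B))[0])
print(robot.observe()["time"])
E
```

```text
0 [ 4.32335785 -1.87245577]
1 [-1.75123105 -2.56722114]
14.2417
```

```bash
python3 - <<'E'
from plant import robot
print(robot.job_done())
E
```

```text
the job is handed in; nothing more can be done
None
```

I handed the job in at about 14 s with the long tube held still in the close-up frame, cap up, at about 8.6 N per finger; the verdict wasn't shown. From the side camera only, because the arm blocked the top view, I estimate the label is within about 2 mm of centre and the tube within about 0.05 rad of the prongs. I took no closing pictures of the rack or bystanders.

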